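# Clip the diffuser cover back on a lit display plinth

## Task

The light plinth on the tea-glass counter has had its LEDs serviced. Put the orange pry tool that lies across it back flat in the wooden tool tray, then lay the pale blue diffuser cover on the right way round, with its notch at the brass dimmer knob, and press it down corner by corner until all four corners have clicked home and it sits fully down. Do not disturb the glassware around it.

Things in the scene. Friction and masses are not known exactly. Their poses are not given: they have to be found in the camera images.
- plinth: Light plinth fixed to the counter: black open-topped case 160 mm long (its x) x 110 wide (y) x 45 high, walls 4 mm, white LED board with yellow LEDs inside. Origin: centre of its underside, on the counter; z up. In each corner, at x = +-66, y = +-43 mm, stands a U-shaped steel spring catch between guide ribs, which takes one stud of the cover. Its +x end bears the dimmer.
- dimmer (a point): Top centre of the round brass dimmer knob (16 mm across) on a black block 22 mm wide in the middle of the plinth's +x end, at plinth x = +69 mm, 60 mm above the counter. The cover's notch goes round the block with 2.5 mm to spare each side; the other way round the cover fouls the knob and cannot seat. Axes: the plinth's.
- cover: Loose pale blue cover, 0.16 kg, lying right way up on its four studs. Flange 159 mm long (its x) x 109 wide (y) x 5 thick. Origin: centre of the flange's underside, z up; 17 mm above the counter at the start, about 54 mm when laid on the plinth, 45 mm when home. The studs hang 17 mm down at x = +-66, y = +-43 mm. Home, its x, y match the plinth's; the catches centre it if laid within 3 mm.
- stage (a point): Top centre of the square raised stage, 64 x 64 mm, sides along the cover's x and y, that stands 14 mm above the flange's top in the cover's middle (19 mm above the cover's origin): the place to grip the cover, across either pair of sides. Axes: the cover's.
- notch (a point): Centre of the notch, 27 mm wide and 22 mm deep, in the middle of the cover's +x end, at cover x = +68 mm, at the height of the flange's top. Axes: the cover's.
- press_a (a point): Grey press mark, 12 mm across, on the flange's top over a stud, at cover x = +66, y = +43 mm. 50 mm above the counter when its corner is home, about 59 mm when the cover is laid on with no corner clicked. Pressed straight down with 12 to 20 N it snaps home and its catch then holds it. Axes: the cover's.
- press_b (a point): Grey press mark at cover x = +66, y = -43 mm; otherwise like press_a. The thin flange twists a few degrees, so that corners go home one at a time, best going round from neighbour to neighbour. Axes: the cover's.
- press_c (a point): Grey press mark at cover x = -66, y = -43 mm; otherwise like press_a. While other corners are up, a clicked corner may stand 1 to 2 mm high; the one diagonally opposite may rise to 67 mm above the counter, and a corner may now and then pop up and need another press. Axes: the cover's.
- press_d (a point): Grey press mark at cover x = -66, y = +43 mm; otherwise like press_a. Axes: the cover's.
- pry_tool: Flat orange plastic pry bar, 150 mm long (its x) x 22 wide x 8 thick, 40 g, lying at first crosswise on top of the plinth's two long walls (its underside 45 mm above the counter), thin wedge end at its +x. Origin: centre of its underside; z up. Grip it across its width near the middle. It must end lying flat on the tray's floor.
- tray: Shallow dark wooden tool tray fixed to the counter, open at the top, 200 mm long (its x) x 100 wide (y) x 14 high, walls and floor 4 mm thick. Origin: centre of its underside, on the counter; z up.
- jug: Bystander: clear glass serving jug 78 mm in diameter and 100 mm high, with a blue handle reaching 64 mm from its axis to its own +x. Origin: centre of its underside. Must stay put.
- cup_stack: Bystander: stack of three clear glass cups with coloured rims, 73 mm in diameter, 86 mm high. Origin: centre of its underside. Must stay put.
- gaiwan: Bystander: clear glass tea bowl with saucer, lid and blue knob, 104 mm in diameter at the saucer, 94 mm high. Origin: centre of its underside. Must stay put.
- teapot: Bystander: clear glass teapot, body 96 mm in diameter, 93 mm high, spout reaching 74 mm to its own -x, green handle reaching 71 mm to its +x. Origin: centre of its underside. Must stay put.

How it is judged:
By the outcome, as a careful person would: the job done as asked, in the order asked, and still so for the second after the job is handed in, with the robot touching nothing.
It also fails if it takes over 67 s, if anything falls off the work surface, if the arm or the gripper's body presses on something with over 40 N, if the wrist force passes 120 N, or if a joint passes its speed limit or range.

## Robot

A 6-joint arm with a two-finger parallel gripper is mounted at the origin on the work surface. World frame = base frame: x ahead of the robot, y to its left, z up, the work surface at z = 0. Lengths are in mm, angles in degrees, forces in N, time in s.
With the tool pointing down it reaches from about 350 to 875 mm from the base axis. Payload 4.2 kg.
Tool frame: the origin (TCP) lies between the finger pads; the fingertips stand 11 mm ahead of it and the grasp point (between the pads) lies 8 mm behind it (robot.tips_ahead is the distance from the TCP to the fingertips, in mm); z points along the fingers, y is the line along which they close (so a half turn about z gives the same grasp; the last joint's range is limited). The gripper opens to 87 mm and grips with 3 to 60 N. Pads are 19 mm wide; open, the fingers measure 117 mm over their backs; the gripper's body (75 mm by 190 mm) begins 51 mm behind the grasp point.
Start: joints at [-57.433, 22.042, 0.453, 0, -68.411, -14.817], TCP at [190.558, -595.22, 233.55] pointing down, gripper open.
Joint ranges: [-179.83, 179.83], [-69.29, 118.12], [-61.27, 80.66], [-181.25, 117.63], [-171.15, -9.14], [-177.46, 177.46]. Speed limits (degrees/s): [159.86, 159.86, 180, 180, 180, 180].

## Interface

Orientations are given as a 3x3 rotation matrix whose columns are the frame's x, y, z axes.
In Python, from plant import robot, eyes gives the robot as it stands.
- The arm moves only by the tool play_rows, never from a script. Its argument "series" is a list of rows, each a list of 2 entries, a list of its own where there are three numbers: the shift along the tool's x, y, z in cm, then the turn about the tool's z in degrees. In form: [[[x, y, z], turn], ...]. A call has 1 to 10 rows; each row is the pose to reach, as a shift and turn from the pose commanded when the call began, along the tool's axes at that moment; what a row does not reach only later rows make up. A row lasts 1/12 s, in which the tool goes at most 41.7 mm and 7.16 degrees, less where a joint would pass 70% of its speed; a pose out of reach is approached as far as the arm can. A call with a gripper value outside its range is refused whole. "fingers" is the opening, from -1 (shut) to 1 (fully open), set as the call begins (left out, the last holds). The fingers move at their own pace and stop on an object; "newtons" is the grip in N (left out, the last holds). Time passes only in rows, so rows that repeat a pose let the fingers close. It gives the time, the measured TCP pose, the force, the opening and the grip force at its end, in the units of the state.
- robot.read_state(): the state, without advancing time (a new reading comes with each control period).
- eyes.read_camera(name): name is "side" or "top" or "wrist"; returns the picture (400x640x3 uint8, red, green, blue); there is no depth.
- eyes.calibration(name): a dict with "fov_y" (degrees; the focal length in pixels is half the picture's height over the tangent of half this angle, whatever the lens; pixels are square), "cx", "cy" (the principal point, pixels), "R" (3x3) and "t" (3): a world point X has camera coordinates R X + t. Camera axes: x right, y down, z forward; pixel columns grow to the right and rows downward; lengths in mm; the calibration is good to about 2 mm. A picture is of the moment at which its call begins: read the wrist's pose just before it. calibration takes no time and is no camera call; for the wrist camera it gives the pose at the moment of the call.
- robot.close_job(): hands the job in; it is judged then, once.
Trained networks look in the newest picture that a camera, given by its name, has taken for a name from the list of things; names that differ only in an ending like _2 or _b are one class to them, and where a whole thing is asked for, a point or a joint stands for the part that bears it (a point fixed in the world has none). Each returns a list of dicts, best first, with "confidence" (0 to 1); they miss things now and then, are a little off and sometimes report something else, mostly with a low value. They report only what shows in the picture. A call takes as long as a camera call.
- eyes.regions_of(camera, name): "region" (400x640 bool, what is visible of it) and "bbox" ([centre column, centre row, width, height] in pixels, round what is visible of it).
- eyes.place_of(camera, name): "pixel" ([column, row] in pixels: a listed point, or the origin of a listed thing).
The state is a dict: "time": time; "qpos": joint angles; "qd": joint speeds; "effort": joint torques, N m; "tcp_pos": TCP position; "orientation": TCP orientation; "ft_force": force on the tool from outside, world axes, zero at the start; "ft_torque": the same for the moment, N m; "grip_width": finger opening in mm; "finger_force": force on a finger pad.
Only numpy, scipy, OpenCV 4.12 (cv2) and the standard library are available. Lean on these libraries where they do the work, as an engineer would, in place of code of your own. Each camera call takes 0.05 s, during which the arm holds its last target. There are 200 camera calls.

## Working session

There is one attempt and no reset: what is moved stays moved. The work goes in short steps, Python scripts to look and compute and a tool call to move; the robot and the scene stay as the last step left them, time stands still between calls to the robot, and variables do not carry over. Pictures are saved under pics/ and viewed, at most 11 in all, crops included, and the job is handed in when it is done.

Besides the shell and the picture viewer there is one more tool, called after "Emit:" as name(argument=value, ...) on one line, values as JSON. play_rows: Moves the arm, as the interface text tells. Its arguments: {"type":"object","properties":{"series":{"type":"array"},"fingers":{"type":"number"},"newtons":{"type":"number"}},"required":["series"]}

```bash
mkdir -p pics
cat > h.py <<'E'
import numpy as np, cv2
from plant import robot, eyes
def ray(cam,px,cal=None):
    c=cal or eyes.calibration(cam); f=200/np.tan(np.radians(c['fov_y']/2))
    R=np.array(c['R']);t=np.array(c['t'])
    d=R.T@np.array([(px[0]-c['cx'])/f,(px[1]-c['cy'])/f,1.]); return -R.T@t,d
def at_z(cam,px,z,cal=None):
    o,d=ray(cam,px,cal); return o+d*(z-o[2])/d[2]
def proj(cam,X,cal=None):
    c=cal or eyes.calibration(cam); f=200/np.tan(np.radians(c['fov_y']/2))
    p=np.array(c['R'])@np.array(X)+np.array(c['t']); return p[:2]/p[2]*f+[c['cx'],c['cy']]
def snap(cam,name=None):
    im=eyes.read_camera(cam)
    if name: cv2.imwrite(f'pics/{name}.png',np.array(im)[:,:,::-1])
    return im
E
cat > a.py <<'E'
from h import *
np.set_printoptions(precision=1,suppress=True)
for c in ['top','side']:
    snap(c,c+'0'); k=eyes.calibration(c); print(c,k['fov_y'],-np.array(k['R']).T@k['t'])
Z=dict(plinth=0,dimmer=60,cover=17,stage=36,notch=22,press_a=22,pry_tool=45,tray=0,jug=0,cup_stack=0,gaiwan=0,teapot=0)
for n,z in Z.items():
    for c in ['top','side']:
        for r in eyes.place_of(c,n)[:5 if n=='press_a' else 2]:
            print(n,c,round(r['confidence'],2),np.array(r['pixel']),at_z(c,r['pixel'],z))
print(robot.read_state())
E
python3 a.py
python3 -c "
import cv2,numpy as np
a=cv2.imread('pics/top0.png');b=cv2.imread('pics/side0.png')
cv2.imwrite('pics/both.png',cv2.resize(np.vstack([a,b]),(480,600)))"
```

```text
top 48.451749402124676 [ 510.    -7.7 1216.3]
side 44.772131438758734 [  78.1  734.  1017.5]
plinth top 0.56 [249.7 210.2] [518.2 189.    0. ]
plinth side 0.74 [285.7 271.1] [519.7 186.3   0. ]
dimmer top 0.92 [242.4 183.9] [586.8 197.3  60. ]
dimmer top 0.72 [381.9 168. ] [ 619.4 -167.6   60. ]
dimmer side 0.59 [257.6 252.6] [582.5 211.2  60. ]
dimmer side 0.45 [362.  152.2] [ 545.7 -248.7   60. ]
cover top 0.82 [402.  181.6] [ 585.3 -226.5   17. ]
cover top 0.16 [465.5 201.3] [ 528.1 -394.9   17. ]
cover side 0.81 [347.8 165.5] [ 573.7 -217.1   17. ]
stage top 0.62 [402.6 185.7] [ 573.2 -224.2   36. ]
stage side 0.72 [250.  202.7] [715.8  74.2  36. ]
stage side 0.67 [346.4 165.5] [ 567.8 -196.8   36. ]
notch top 0.81 [423.8 190.9] [ 558.6 -283.1   22. ]
notch side 0.78 [365.  154.2] [ 552.1 -284.6   22. ]
press_a top 0.92 [374.7 195.2] [ 550.3 -151.2   22. ]
press_a top 0.88 [422.7 205.8] [ 518.8 -278.6   22. ]
press_a top 0.84 [380.3 167.4] [ 624.8 -168.6   22. ]
press_a top 0.72 [424.  180.3] [ 587.1 -284.7   22. ]
press_a top 0.18 [461.5 196.7] [ 540.6 -383.1   22. ]
press_a sid
[... 633 characters left out ...]
 0.78 [172.1 232.9] [461.3 402.5   0. ]
gaiwan top 0.2 [253.3 212.3] [512.2 179.2   0. ]
gaiwan side 0.62 [245.2 347.1] [479.2 400.7   0. ]
teapot top 0.91 [299.  128.8] [739.5  49.2   0. ]
teapot side 0.56 [248.6 204.9] [737.3  58.9   0. ]
{'time': 1.3, 'qpos': array([-57.4,  22. ,   0.5,  -0. , -68.4, -14.8]), 'qd': array([-0. , -0. ,  0. , -0. , -0. ,  0.1]), 'effort': array([  0. , -39. ,  18.8,   4.2,   0. ,  -0. ]), 'tcp_pos': array([ 190.6, -595.2,  233.6]), 'orientation': array([[-1. , -0.3,  0. ],
       [-0.3,  1. , -0. ],
       [-0. , -0. , -1. ]]), 'ft_force': array([ 0.2,  0.2, -1. ]), 'ft_torque': array([ 0. , -0.1,  0. ]), 'finger_force': 0.0, 'grip_width': 86.95996888241578}
```

View pics/top0.png

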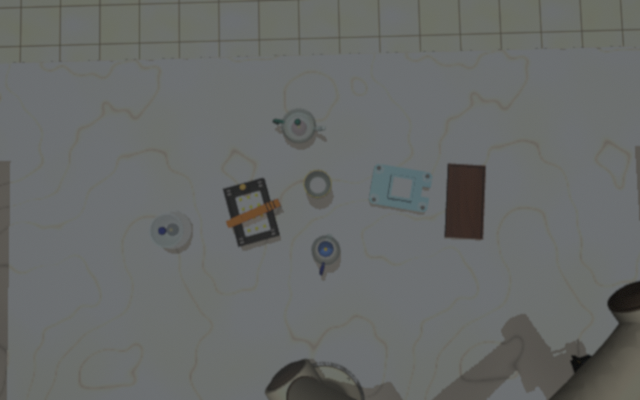

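View pics/side0.png

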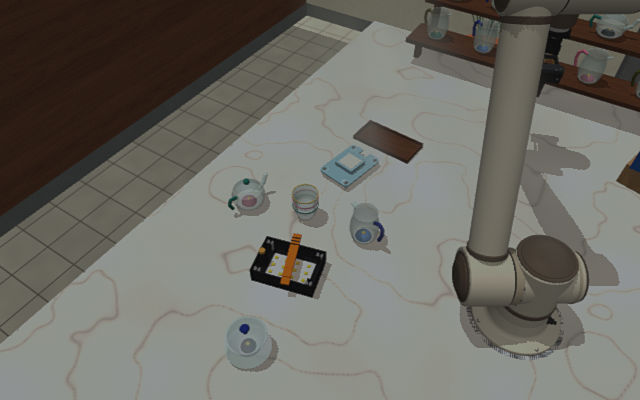

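The top view shows the plinth at about (250,212), with its knob at (242,185) and the pry tool across it. The cover is at (402,188) with its notch to the right, and the tray is at (465,201). The gaiwan, teapot, cups and jug surround the plinth. Next I'll take a close wrist view of the cover and tray.

```bash
cat >> h.py <<'E'
np.set_printoptions(precision=2,suppress=True)
def plan(*targets, start=None):
    """targets: (x,y,z,yaw of tool x, deg) -> shifts in tool axes (cm) + turn, each relative to the previous target"""
    s=robot.read_state(); R=np.array(s['orientation']); p=np.array(s['tcp_pos'])
    yaw=np.degrees(np.arctan2(R[1,0],R[0,0])); print('t',round(s['time'],2),'tcp',p,'yaw',round(yaw,2),'q',s['qpos'],'F',s['ft_force'],'w',round(s['grip_width'],1))
    for t in targets:
        a=np.radians(yaw); c,sn=np.cos(a),np.sin(a); Rt=np.array([[c,sn,0],[sn,-c,0],[0,0,-1]])
        d=Rt.T@(np.array(t[:3])-p)/10; turn=-((t[3]-yaw+180)%360-180); print('shift',d,'turn',round(turn,2)); p=np.array(t[:3],float); yaw=t[3]
E
python3 - <<'E'
from h import *
s=robot.read_state();k=eyes.calibration('wrist');R=np.array(k['R']);c=-R.T@k['t'];print(k['fov_y'],s['orientation'].T@(c-s['tcp_pos']),s['orientation'].T@R.T)
plan((520,-300,300,-163.0),(520,-300,300,-110))
E
```

```text
66.34736403151112 [  68.87    1.27 -151.29] [[ 0.   -0.97 -0.25]
 [ 1.    0.   -0.  ]
 [ 0.   -0.25  0.97]]
t 1.3 tcp [ 190.57 -595.21  233.57] yaw -162.25 q [-57.43  22.04   0.45  -0.   -68.41 -14.82] F [ 0.19  0.24 -1.03] w 87.0
shift [-40.37  18.07  -6.64] turn 0.75
shift [0. 0. 0.] turn -53.0
```

Emit:
play_rows(series=[[[-40.4,18.1,-6.6],-53],[[-40.4,18.1,-6.6],-53],[[-40.4,18.1,-6.6],-53],[[-40.4,18.1,-6.6],-53],[[-40.4,18.1,-6.6],-53],[[-40.4,18.1,-6.6],-53],[[-40.4,18.1,-6.6],-53],[[-40.4,18.1,-6.6],-53],[[-40.4,18.1,-6.6],-53],[[-40.4,18.1,-6.6],-53]])

```text
time: 2.13
tcp_pos: [498.6, -318.4, 295.7]
orientation: [[-0.329, -0.944, 0.001], [-0.944, 0.329, -0.0], [0.0, -0.001, -1.0]]
ft_force: [0.1, -0.2, 0.2]
grip_width: 87.1
finger_force: 0.0
```

Emit:
play_rows(series=[[[0,0,0],0],[[0,0,0],0],[[0,0,0],0],[[0,0,0],0]])

```text
time: 2.47
tcp_pos: [496.6, -320.6, 294.8]
orientation: [[-0.331, -0.944, -0.001], [-0.944, 0.331, 0.0], [0.0, 0.001, -1.0]]
ft_force: [0.1, -0.5, -0.5]
grip_width: 87.3
finger_force: 0.0
```

```bash
cat > look.py <<'E'
from h import *
import sys
Z=dict(cover=17,stage=36,notch=22,press_a=22,tray=0,plinth=0,dimmer=60,pry_tool=45)
def look(names,fn,Z=Z,k=5):
    snap('wrist',fn); cal=eyes.calibration('wrist')
    for n in names:
        for r in eyes.place_of('wrist',n)[:k if n=='press_a' else 2]:
            print(n,round(r['confidence'],2),np.array(r['pixel']),at_z('wrist',r['pixel'],Z[n],cal))
    return cal
def rect(cal,name,z):
    r=eyes.regions_of('wrist',name)
    if not r: print(name,'none');return
    m=r[0]['region'].astype(np.uint8); c=cv2.findContours(m,0,2)[0]; c=max(c,key=cv2.contourArea)[:,0]
    w=np.array([at_z('wrist',p,z,cal)[:2] for p in c],np.float32); q=cv2.minAreaRect(w); print(name,r[0]['confidence'],q)
E
python3 - <<'E'
from look import *
plan()
cal=look(['cover','stage','notch','press_a','tray'],'w1')
rect(cal,'tray',14);rect(cal,'cover',22)
E
```

```text
t 2.47 tcp [ 496.58 -320.63  294.77] yaw -109.31 q [-17.16  16.71   1.4    0.   -74.72  -2.15] F [ 0.08 -0.49 -0.52] w 87.3
cover 0.69 [294.9 244.9] [ 569.97 -218.06   17.  ]
stage 0.69 [291.6 247.6] [ 571.67 -223.06   36.  ]
stage 0.32 [329.6 281.9] [ 537.59 -152.32   36.  ]
notch 0.83 [287.9 198.6] [ 553.24 -290.55   22.  ]
press_a 0.97 [255.9 209.5] [ 602.83 -290.6    22.  ]
press_a 0.92 [317.4 199.1] [ 513.5  -275.82   22.  ]
press_a 0.83 [275.5 287.5] [ 622.26 -163.06   22.  ]
press_a 0.67 [330.3 280.5] [ 537.99 -146.32   22.  ]
tray 0.81 [276.5 122.8] [ 533.07 -395.28    0.  ]
tray 0.77 ((529.1397094726562, -394.378662109375), (100.64601135253906, 202.0633544921875), 85.0987548828125)
cover 0.62 ((563.1790771484375, -253.73507690429688), (90.0845718383789, 109.2867431640625), 78.85539245605469)
```

View pics/w1.png

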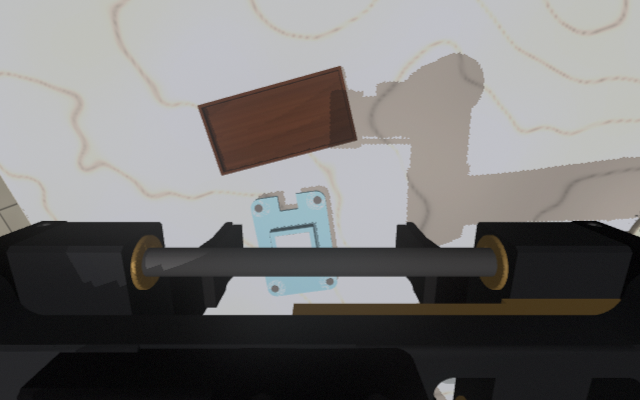

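The tray is at about (277,121) in the wrist view. The cover is at (292,245), with its notch at (288,198) facing the tray and four clear press marks. Next I'll view the plinth.

Run:
```python
from h import *
plan((485,275,220,-69))
```

```text
t 2.87 tcp [ 497.06 -320.46  295.01] yaw -109.29 q [-17.13  16.72   1.44  -0.   -74.72  -2.16] F [-0.39 -0.36 -0.5 ] w 87.0
shift [-55.8   20.81   7.5 ] turn -40.29
```

Emit:
play_rows(series=[[[-55.8,20.8,7.5],-40.3],[[-55.8,20.8,7.5],-40.3],[[-55.8,20.8,7.5],-40.3],[[-55.8,20.8,7.5],-40.3],[[-55.8,20.8,7.5],-40.3],[[-55.8,20.8,7.5],-40.3],[[-55.8,20.8,7.5],-40.3],[[-55.8,20.8,7.5],-40.3],[[-55.8,20.8,7.5],-40.3],[[-55.8,20.8,7.5],-40.3]])

```text
time: 3.7
tcp_pos: [488.3, 95.1, 243.2]
orientation: [[0.359, -0.933, 0.001], [-0.933, -0.359, 0.0], [-0.0, -0.001, -1.0]]
ft_force: [0.7, 0.5, -0.4]
grip_width: 86.8
finger_force: 0.0
```

Run:
```python
from h import *
plan((485,275,220,-69))
```

```text
t 3.7 tcp [488.33  95.1  243.16] yaw -68.95 q [ 29.76   9.09 -16.14   0.01 -64.71  -8.71] F [ 0.71  0.48 -0.41] w 86.8
shift [-16.91  -6.15   2.32] turn 0.05
```

Emit:
play_rows(series=[[[-16.9,-6.2,2.3],0],[[-16.9,-6.2,2.3],0],[[-16.9,-6.2,2.3],0],[[-16.9,-6.2,2.3],0],[[-16.9,-6.2,2.3],0],[[-16.9,-6.2,2.3],0],[[-16.9,-6.2,2.3],0],[[-16.9,-6.2,2.3],0]])

```text
time: 4.37
tcp_pos: [485.9, 272.3, 220.1]
orientation: [[0.359, -0.933, -0.0], [-0.933, -0.359, -0.0], [0.0, 0.0, -1.0]]
ft_force: [-0.5, -0.7, 0.2]
grip_width: 87.0
finger_force: 0.0
```

Run:
```python
from look import *
plan()
cal=look(['plinth','dimmer','pry_tool'],'w2')
rect(cal,'pry_tool',53);rect(cal,'plinth',45)
for r in eyes.place_of('top','jug')[:2]: print('jug',r['pixel'],at_z('top',r['pixel'],0))
```

```text
t 4.37 tcp [485.9  272.28 220.05] yaw -68.99 q [ 45.94  16.04 -10.43   0.01 -63.55 -24.93] F [-0.51 -0.73  0.15] w 87.0
plinth 0.87 [323.5  91.5] [514.78 181.85   0.  ]
dimmer 0.64 [256.   74.7] [579.66 195.11  60.  ]
pry_tool 0.66 [333.   80.5] [509.08 171.94  45.  ]
pry_tool 0.64 ((510.02203369140625, 177.00140380859375), (22.463502883911133, 147.36402893066406), 22.070262908935547)
plinth 0.66 ((551.2670288085938, 192.26483154296875), (84.79496002197266, 112.90253448486328), 14.201958656311035)
```

View pics/w2.png

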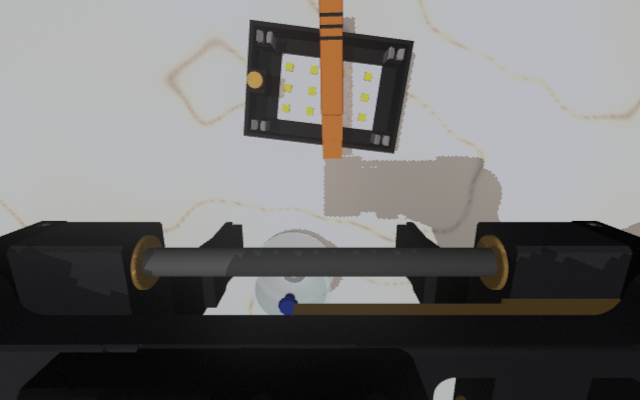

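The view shows the plinth with corners near (249,21), (412,41), (395,152) and (244,135), and the knob at (255,80). The pry tool is centred near (332,78), and nothing obstructs it. Now I'll pick up the pry tool.

Run:
```python
from h import *
cal=eyes.calibration('wrist')
P=[at_z('wrist',p,45,cal)[:2] for p in [(249,21),(412,41),(395,152),(244,135)]]
P=np.array(P);print(P,P.mean(0),[np.degrees(np.arctan2(*(v[::-1]))) for v in (P[0]-P[1],P[3]-P[2],P[3]-P[0],P[2]-P[1])],[np.linalg.norm(v) for v in (P[0]-P[1],P[3]-P[2],P[3]-P[0],P[2]-P[1])])
plan((510,174,120,-68),(510,174,46,-68))
```

```text
[[604.43 151.48]
 [450.72 111.28]
 [421.24 215.48]
 [576.55 256.06]] [513.24 183.58] [np.float64(14.656076063278494), np.float64(14.644272014774403), np.float64(104.92858473047562), np.float64(105.79674035008358)] [np.float64(158.87800999175022), np.float64(160.51898646508516), np.float64(108.23874613671525), np.float64(108.29205158908401)]
t 4.72 tcp [486.11 272.5  220.26] yaw -69.01 q [ 45.94  16.03 -10.4    0.   -63.53 -24.95] F [0.27 0.53 0.08] w 87.0
shift [10.05  1.3  10.03] turn -1.01
shift [0.  0.  7.4] turn 0
```

Emit:
play_rows(series=[[[5,0.6,5],-1],[[10,1.3,10],-1],[[10,1.3,10],-1],[[10,1.3,10],-1],[[10,1.3,12],-1],[[10,1.3,14],-1],[[10,1.3,16],-1],[[10,1.3,17.4],-1],[[10,1.3,17.4],-1],[[10,1.3,17.4],-1]], fingers=0.2)

```text
time: 5.55
tcp_pos: [509.7, 174.9, 45.7]
orientation: [[0.375, -0.927, -0.001], [-0.927, -0.375, -0.001], [0.001, 0.001, -1.0]]
ft_force: [0.2, 0.3, 0.6]
grip_width: 52.3
finger_force: 0.0
```

Emit:
play_rows(series=[[[0,0,0],0],[[0,0,0],0],[[0,0,0],0],[[0,0,0],0],[[0,0,0],0],[[0,0,0],0]], fingers=-1, newtons=15)

```text
time: 6.05
tcp_pos: [509.9, 175.4, 46.3]
orientation: [[0.376, -0.927, 0.001], [-0.927, -0.376, 0.0], [-0.0, -0.001, -1.0]]
ft_force: [-0.2, 0.2, 2.3]
grip_width: 22.5
finger_force: 15.0
```

Run:
```python
from h import *
plan((510,174,160,-68),(529,-395,160,175),(529,-395,40,175))
```

```text
t 6.05 tcp [509.87 175.35  46.35] yaw -67.94 q [ 36.22  26.   -24.72   0.   -39.23 -14.16] F [-0.21  0.22  2.31] w 22.5
shift [  0.13   0.04 -11.37] turn 0.06
shift [53.47 19.55  0.  ] turn 117
shift [ 0.  0. 12.] turn 0
```

Emit:
play_rows(series=[[[0,0,-4],0],[[0,0,-8],0],[[0,0,-11.4],0],[[53.5,19.6,-11.4],117],[[53.5,19.6,-11.4],117],[[53.5,19.6,-11.4],117],[[53.5,19.6,-11.4],117],[[53.5,19.6,-11.4],117],[[53.5,19.6,-11.4],117],[[53.5,19.6,-11.4],117]])

```text
time: 6.88
tcp_pos: [519.1, -118.2, 160.1]
orientation: [[-0.476, -0.88, 0.0], [-0.88, 0.476, 0.0], [-0.0, -0.0, -1.0]]
ft_force: [0.6, 0.3, 0.1]
grip_width: 21.9
finger_force: 15.0
```

Emit:
play_rows(series=[[[0,0,0],0],[[0,0,0],0]])

```text
time: 7.05
tcp_pos: [519.0, -118.4, 159.6]
orientation: [[-0.474, -0.88, -0.001], [-0.88, 0.474, 0.0], [0.0, 0.001, -1.0]]
ft_force: [-0.5, 0.1, -0.6]
grip_width: 21.7
finger_force: 15.0
```

Run:
```python
from h import *
plan((529,-395,160,175),(529,-395,40,175))
```

```text
t 7.05 tcp [ 518.97 -118.42  159.62] yaw -118.32 q [  4.61  17.   -18.63  -0.01 -54.41 -32.92] F [-0.5   0.09 -0.64] w 21.7
shift [ 23.87 -14.    -0.04] turn 66.68
shift [ 0.  0. 12.] turn 0
```

Emit:
play_rows(series=[[[23.9,-14,0],66.7],[[23.9,-14,0],66.7],[[23.9,-14,0],66.7],[[23.9,-14,0],66.7],[[23.9,-14,0],66.7],[[23.9,-14,0],66.7],[[23.9,-14,0],66.7],[[23.9,-14,0],66.7],[[23.9,-14,6],66.7],[[23.9,-14,10],66.7]])

```text
time: 7.88
tcp_pos: [533.4, -393.3, 78.6]
orientation: [[-0.996, 0.086, 0.007], [0.086, 0.996, -0.003], [-0.008, -0.003, -1.0]]
ft_force: [0.9, 0.9, -1.9]
grip_width: 21.9
finger_force: 15.0
```

Emit:
play_rows(series=[[[0,0,0],0],[[0,0,0],0]])

```text
time: 8.05
tcp_pos: [529.7, -391.3, 74.5]
orientation: [[-0.997, 0.08, -0.006], [0.08, 0.997, 0.002], [0.006, 0.002, -1.0]]
ft_force: [0.1, -0.1, 0.1]
grip_width: 21.7
finger_force: 15.0
```

Run:
```python
from look import *
plan((529,-395,17,175))
snap('side','s1')
```

```text
t 8.05 tcp [ 529.7  -391.34   74.5 ] yaw 175.43 q [-22.41  33.35  -5.14   0.02 -51.86 -72.17] F [ 0.13 -0.12  0.09] w 21.7
shift [ 0.04 -0.37  5.75] turn 0.43
```

Emit:
play_rows(series=[[[0,-0.3,2.5],0.4],[[0,-0.3,4.5],0.4],[[0,-0.3,5.6],0.4],[[0,-0.3,5.75],0.4],[[0,-0.3,5.75],0.4],[[0,-0.3,5.75],0.4]])

```text
time: 8.6
tcp_pos: [531.8, -396.6, 21.4]
orientation: [[-0.996, 0.089, 0.003], [0.089, 0.996, -0.002], [-0.003, -0.002, -1.0]]
ft_force: [0.3, -0.5, -0.2]
grip_width: 22.1
finger_force: 15.0
```

Emit:
play_rows(series=[[[0,0,0],0],[[0,0,0],0],[[0,0,0],0],[[0,0,0],0],[[0,0,0],0]], fingers=0.05)

```text
time: 9.02
tcp_pos: [530.4, -396.2, 19.5]
orientation: [[-0.996, 0.09, 0.0], [0.09, 0.996, -0.0], [-0.0, -0.0, -1.0]]
ft_force: [-0.3, 0.5, -1.1]
grip_width: 43.4
finger_force: 0.0
```

Emit:
play_rows(series=[[[0,0,-4],0],[[0,0,-8],0],[[0,0,-12],0],[[0,0,-16],0],[[0,0,-20],0],[[0,0,-20],0]])

```text
time: 9.52
tcp_pos: [533.8, -398.9, 230.2]
orientation: [[-0.996, 0.089, 0.015], [0.089, 0.996, -0.011], [-0.016, -0.009, -1.0]]
ft_force: [1.3, -0.1, 1.5]
grip_width: 45.8
finger_force: 0.0
```

Run:
```python
from look import *
snap('side','s1');snap('top','t1')
import cv2
a=cv2.imread('pics/side0.png')
print([ (c,[ (round(r['confidence'],2),np.array(r['pixel']),at_z(c,r['pixel'],4)) for r in eyes.place_of(c,'pry_tool')[:2]]) for c in ('side','top')])
# view pose 95 mm behind the cover along tool x (yaw -190)
y=np.radians(-100)
plan((569-110*np.cos(y),-219-110*np.sin(y),200,-100))
```

```text
[('side', [(0.79, array([387.5, 138.2]), array([ 536.51, -410.04,    4.  ]))]), ('top', [])]
t 9.72 tcp [ 529.58 -395.55  217.9 ] yaw 174.8 q [-22.78  26.2    4.79  -0.04 -68.71 -72.4 ] F [-0.2  -0.97 -0.96] w 45.7
shift [-3.25 28.9   1.79] turn -85.2
```

Emit:
play_rows(series=[[[-3.3,28.9,1.8],-71],[[-3.3,28.9,1.8],-71],[[-3.3,28.9,1.8],-71],[[-3.3,28.9,1.8],-71],[[-3.3,28.9,1.8],-71],[[-3.3,28.9,1.8],-71],[[-3.3,28.9,1.8],-71],[[-3.3,28.9,1.8],-71],[[-3.3,28.9,1.8],-71],[[-3.3,28.9,1.8],-71]], fingers=1)

```text
time: 10.55
tcp_pos: [588.4, -109.9, 198.7]
orientation: [[-0.402, -0.916, -0.005], [-0.916, 0.402, -0.0], [0.002, 0.004, -1.0]]
ft_force: [-0.1, 0.4, -0.2]
grip_width: 87.0
finger_force: 0.0
```

Emit:
play_rows(series=[[[0,0,0],-7.1],[[0,0,0],-14.2],[[0,0,0],-14.2],[[0,0,0],-14.2],[[0,0,0],-14.2]])

```text
time: 10.97
tcp_pos: [588.8, -111.3, 200.0]
orientation: [[-0.176, -0.984, -0.002], [-0.984, 0.176, -0.0], [0.0, 0.002, -1.0]]
ft_force: [-1.0, 0.4, 0.7]
grip_width: 87.1
finger_force: 0.0
```

```bash
cat > cov.py <<'E'
from look import *
plan()
cal=look(['cover','stage','notch','press_a'],'w3')
r=[x for x in eyes.place_of('wrist','press_a')[:4]]
P=np.array([at_z('wrist',x['pixel'],22,cal)[:2] for x in r]); M=np.array([[66,43],[66,-43],[-66,-43],[-66,43]])
best=None
a0=np.radians(-100);R0=np.array([[np.cos(a0),-np.sin(a0)],[np.sin(a0),np.cos(a0)]])
c=P.mean(0); idx=[int(np.argmin(np.linalg.norm(c+M@R0.T-p,axis=1))) for p in P]; print(idx)
T,_=cv2.estimateAffinePartial2D(M[idx].astype(np.float32),P.astype(np.float32)); print('cover',T[:,2],'yaw',np.degrees(np.arctan2(T[1,0],T[0,0])),'scale',np.hypot(*T[:,0]), 'res',P-(M[idx]@T[:,:2].T+T[:,2]))
rect(cal,'tray',14);rect(cal,'pry_tool',12)
E
python3 cov.py
```

```text
t 10.97 tcp [ 588.79 -111.27  199.99] yaw -100.14 q [  4.76  21.04  -6.1   -0.01 -62.99 -14.9 ] F [-0.96  0.44  0.69] w 87.1
cover 0.96 [319.6  73.7] [ 568.06 -218.65   17.  ]
cover 0.61 [319.3  69.7] [ 567.69 -222.47   17.  ]
stage 0.61 [315.7  70.4] [ 571.72 -219.92   36.  ]
stage 0.29 [357.8 141.2] [ 541.47 -146.07   36.  ]
press_a 0.84 [358.1 142.4] [ 539.78 -143.36   22.  ]
press_a 0.6 [276.3 137.1] [ 624.4  -164.09   22.  ]
[2, 0]
cover [ 582.09 -153.73] yaw -46.849761489612575 scale 0.5529612314873401 res [[-0.  0.]
 [ 0.  0.]]
tray 0.35 ((581.5791625976562, -162.17291259765625), (46.05448532104492, 112.8247299194336), 78.85086822509766)
pry_tool 0.49 ((471.2438659667969, 209.2035369873047), (35.63212203979492, 27.45196533203125), 79.8013687133789)
```

View pics/w3.png

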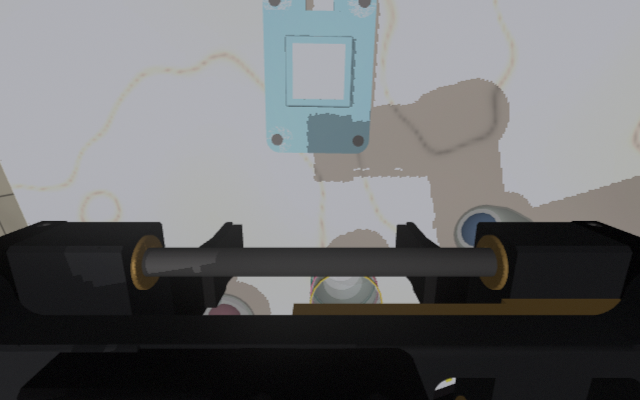

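The view shows the cover, with near marks at (278,140) and (358,141), far marks at (275,2) and (365,2) at the picture's edge, and the stage centred at about (320,71). I'll fit the pose from these.

Run:
```python
from h import *
cal=eyes.calibration('wrist')
P=np.array([at_z('wrist',p,22,cal)[:2] for p in [(275,2),(365,2),(358.3,141.3),(277.2,139)]]);M=np.array([[66,43],[66,-43],[-66,-43],[-66,43]])
# figure handedness
for MM in (M,M*[1,-1]):
    T,_=cv2.estimateAffinePartial2D(MM.astype(np.float32),P.astype(np.float32),ransacReprojThreshold=20)
    print(T[:,2],np.degrees(np.arctan2(T[1,0],T[0,0])),np.hypot(*T[:,0]),(P-(MM@T[:,:2].T+T[:,2])).round(1).tolist())
S=np.array([at_z('wrist',p,36,cal)[:2] for p in [(286,36),(353,36),(353,106),(286,106)]]);print(S,S.mean(0))
for r in eyes.place_of('side','pry_tool')[:1]+eyes.place_of('side','tray')[:1]: print(r['confidence'],r['pixel'])
a=cv2.imread('pics/side0.png');b=cv2.imread('pics/s1.png');f=lambda q:cv2.resize(q[100:190,300:460],None,fx=4,fy=4,interpolation=2)
cv2.imwrite('pics/trayc.png',f(b))
plan((570.0,-219.5,90,-100.0),(570,-219.5,22,-100))
```

```text
[ 569.95 -217.27] -100.92532081504397 0.9944926066685666 [[0.5, 0.9], [-0.5, -0.3], [-0.4, 0.3], [0.4, -0.9]]
[ 546.   -346.64] 80.00280898986065 1.0031400644430424 [[0.0, -0.0], [0.0, 0.0], [48.0, 259.9], [47.8, 257.5]]
[[ 594.73 -254.62]
 [ 532.62 -243.67]
 [ 541.86 -181.05]
 [ 607.41 -192.6 ]] [ 569.16 -217.99]
0.79 [387.5, 138.2]
0.71 [386.7, 141.4]
t 11.47 tcp [ 589.27 -111.22  201.18] yaw -100.0 q [  4.77  20.96  -6.03  -0.   -63.   -14.76] F [ 0.44  0.63 -0.36] w 87.2
shift [11.    0.02 11.12] turn 0.0
shift [0.  0.  6.8] turn -0.0
```

View pics/trayc.png

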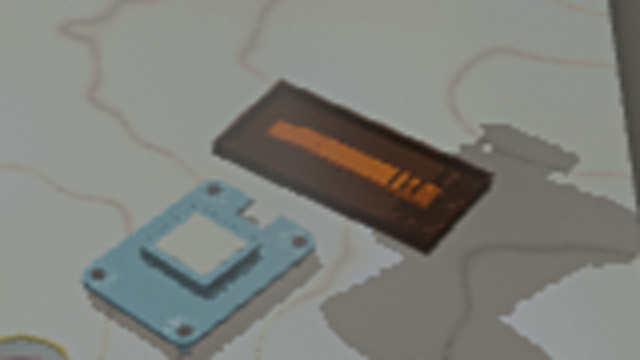

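The pry tool lies flat in the tray (crop centre about (350,165)). Now I'll grip the cover.

Emit:
play_rows(series=[[[5,0,3],1],[[10.8,0,6],1],[[10.8,0,10],1],[[10.8,0,12],1],[[10.8,0,13],1],[[10.8,0,14],1],[[10.8,0,14.5],1],[[10.8,0,14.5],1],[[10.8,0,14.5],1]])

```text
time: 12.22
tcp_pos: [571.8, -217.2, 57.4]
orientation: [[-0.189, -0.982, 0.003], [-0.982, 0.189, -0.001], [0.0, -0.003, -1.0]]
ft_force: [0.4, 0.9, 0.7]
grip_width: 87.0
finger_force: 0.0
```

Run:
```python
from h import *
plan((570,-217.7,34.5,-101))
snap('side');plan((570,-217.7,34.5,-101))
```

```text
t 12.22 tcp [ 571.82 -217.23   57.39] yaw -100.91 q [ -5.65  30.57 -13.65   0.03 -45.63  -5.28] F [0.43 0.94 0.66] w 87.0
shift [0.08 0.17 2.29] turn 0.09
t 12.27 tcp [ 571.98 -217.23   57.78] yaw -100.91 q [ -5.65  30.54 -13.64   0.03 -45.63  -5.29] F [-0.29  0.32 -0.2 ] w 86.9
shift [0.08 0.19 2.33] turn 0.09
```

Emit:
play_rows(series=[[[0,0.1,0.8],0],[[0,0.1,1.6],0],[[0,0.1,2.1],0],[[0,0.1,2.3],0],[[0,0.1,2.3],0],[[0,0.1,2.3],0]])

```text
time: 12.77
tcp_pos: [569.1, -217.1, 33.2]
orientation: [[-0.19, -0.982, -0.001], [-0.982, 0.19, 0.0], [0.0, 0.001, -1.0]]
ft_force: [-1.8, 2.7, 3.9]
grip_width: 87.0
finger_force: 2.0
```

Emit:
play_rows(series=[[[0,0,0],0],[[0,0,0],0],[[0,0,0],0],[[0,0,0],0],[[0,0,0],0],[[0,0,0],0]], fingers=-1, newtons=25)

```text
time: 13.27
tcp_pos: [569.9, -217.5, 33.3]
orientation: [[-0.191, -0.982, 0.001], [-0.982, 0.191, -0.0], [0.0, -0.001, -1.0]]
ft_force: [-0.7, -0.7, 2.7]
grip_width: 63.7
finger_force: 25.5
```

Emit:
play_rows(series=[[[0,0,-2],0],[[0,0,-4],0],[[0,0,-6],0],[[0,0,-9],0],[[0,0,-12],0],[[0,0,-14.5],0],[[0,0,-14.5],0],[[0,0,-14.5],0]])

```text
time: 13.93
tcp_pos: [569.6, -217.2, 178.7]
orientation: [[-0.191, -0.982, 0.002], [-0.982, 0.191, 0.001], [-0.001, -0.002, -1.0]]
ft_force: [-0.6, -0.1, -1.3]
grip_width: 63.9
finger_force: 25.4
```

Run:
```python
from look import *
plan((513.5,183.5,180,14.6))
cal=look(['stage','notch','press_a'],'w4',dict(stage=180,notch=167,press_a=167))
```

```text
t 13.93 tcp [ 569.63 -217.17  178.66] yaw -101.01 q [ -5.7   22.94  -6.38  -0.06 -60.58  -5.29] F [-0.57 -0.07 -1.32] w 63.9
shift [-38.26  13.16  -0.13] turn -115.61
stage 0.78 [318.6 247.1] [ 567.81 -217.87  180.  ]
stage 0.47 [320.8 236.2] [ 565.52 -223.65  180.  ]
press_a 0.61 [234.4 118.1] [ 597.48 -290.27  167.  ]
press_a 0.57 [402.7 118.9] [ 513.14 -273.45  167.  ]
```

View pics/w4.png

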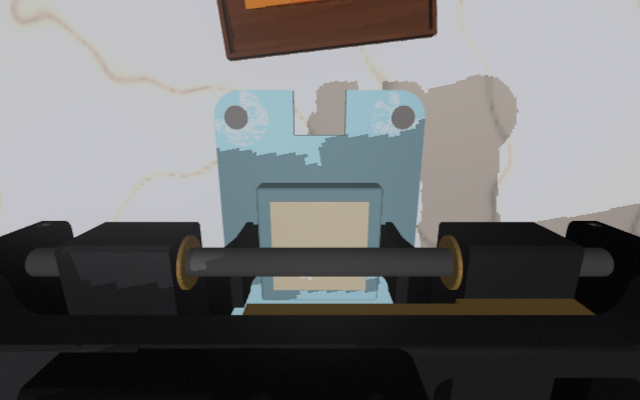

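The cover is held square, with its marks at (236,118) and (403,118) and its notch facing forward. I'll carry it just short of the plinth, to a point where the dimmer end shows past the cover.

Run:
```python
from h import *
plan((454.5,168,180,14.6))
```

```text
t 14.13 tcp [ 568.31 -217.07  175.75] yaw -101.01 q [ -5.69  23.13  -6.54  -0.04 -60.59  -5.29] F [-0.33  0.52 -1.85] w 63.6
shift [-35.63  18.52  -0.42] turn -115.61
```

Emit:
play_rows(series=[[[-3.5,1.8,-0.5],-7],[[-7.1,3.7,-0.5],-14],[[-10.7,5.5,-0.5],-21],[[-14.2,7.4,-0.5],-28],[[-17.8,9.2,-0.5],-35],[[-21.4,11.1,-0.5],-42],[[-24.9,13,-0.5],-49],[[-28.5,14.8,-0.5],-56],[[-32,16.7,-0.5],-63],[[-35.6,18.5,-0.5],-70]])

```text
time: 14.97
tcp_pos: [454.1, 168.6, 182.0]
orientation: [[0.86, -0.51, -0.002], [-0.51, -0.86, -0.001], [-0.001, 0.002, -1.0]]
ft_force: [1.1, 0.1, -1.7]
grip_width: 63.8
finger_force: 25.6
```

Emit:
play_rows(series=[[[0,0,0],-7],[[0,0,0],-14],[[0,0,0],-21],[[0,0,0],-28],[[0,0,0],-35],[[0,0,0],-42],[[0,0,0],-45.6],[[0,0,0],-45.6],[[0,0,0],-45.6]])

```text
time: 15.72
tcp_pos: [455.3, 167.0, 182.1]
orientation: [[0.968, 0.25, -0.002], [0.25, -0.968, -0.001], [-0.002, 0.001, -1.0]]
ft_force: [0.1, 0.3, -1.3]
grip_width: 63.8
finger_force: 25.6
```

Run:
```python
from look import *
plan()
cal=look(['dimmer','press_a','plinth','notch'],'w5',dict(dimmer=60,press_a=165,notch=165,plinth=0))
a=cv2.imread('pics/w5.png')
cv2.imwrite('pics/w5c.png',cv2.resize(a[0:150,180:460],None,fx=2.85,fy=2.85,interpolation=2))
```

```text
t 15.72 tcp [455.33 167.05 182.12] yaw 14.5 q [ 39.38  11.2  -23.    -0.01 -55.92  65.13] F [ 0.11  0.33 -1.33] w 63.8
dimmer 0.57 [318.6  37.3] [580.74 200.97  60.  ]
dimmer 0.45 [109.8 110.5] [480.05 360.62  60.  ]
press_a 0.73 [401.2 118.2] [530.98 142.5  165.  ]
press_a 0.68 [233.5 119.3] [507.95 229.11 165.  ]
plinth 0.83 [319.9 121.9] [515.01 182.55   0.  ]
plinth 0.19 [111.  110.5] [471.27 397.79   0.  ]
notch 0.48 [317.8 246.2] [448.24 167.16 165.  ]
```

View pics/w5c.png

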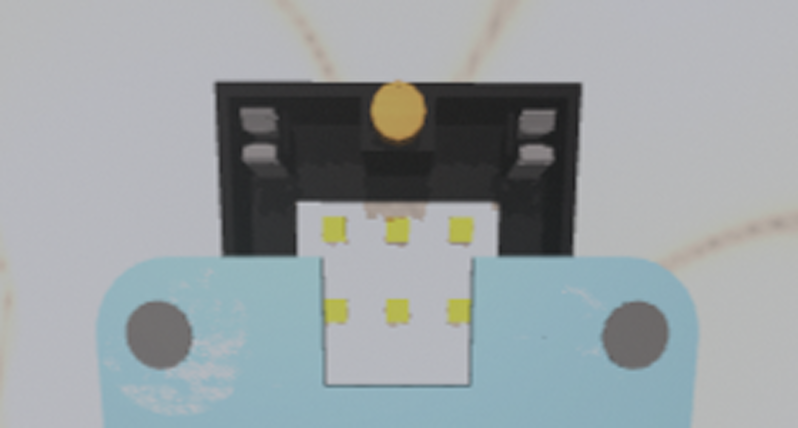

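The crop shows the knob at full-picture (319.8,38.9) and the plinth's end corners at (255.8,29.1) and (384.2,29.5). The held cover's marks are at (235.8,117.4) and (403.2,117.5), so the cover and plinth are well aligned laterally.

Run:
```python
from h import *
cal=eyes.calibration('wrist');s=robot.read_state();R=s['orientation'];p=s['tcp_pos']
zt=p[2]-11.3
tl=lambda px,z:(R.T@(at_z('wrist',px,z,cal)-p))[:2]
k=tl((319.8,38.9),60);c1=tl((255.8,29.1),45);c2=tl((384.2,29.5),45);m1=tl((235.8,117.4),zt);m2=tl((403.2,117.5),zt)
print('knob',k,'corners',c1,c2,'marks',m1,m2)
pc=[k-[69,0],(c1+c2)/2-[80,0]];mc=(m1+m2)/2-[66,0];print('plinth origin est',pc,'cover origin est',mc,'ang',np.degrees([np.arctan2(*(v)) for v in (c2-c1,m2-m1)]))
plan((513.5,183.5,110,14.6))
```

```text
knob [128.93  -0.44] corners [139.87 -55.16] [139.6   54.72] marks [ 67.4  -43.98] [67.37 42.22]
plinth origin est [array([59.93, -0.44]), array([59.74, -0.22])] cover origin est [ 1.38 -0.88] ang [-0.14 -0.02]
t 15.97 tcp [455.73 167.32 182.93] yaw 14.58 q [ 39.38  11.15 -22.95  -0.   -55.92  65.2 ] F [-0.1   0.04 -1.26] w 63.5
shift [ 6.   -0.11  7.29] turn -0.02
```

Emit:
play_rows(series=[[[2,0,0],0],[[4,0,2],0],[[5.9,0.05,4],0],[[5.9,0.05,6.5],0],[[5.9,0.05,8.5],0],[[5.9,0.05,9.8],0],[[5.9,0.05,10.5],0],[[5.9,0.05,10.5],0],[[5.9,0.05,10.5],0],[[5.9,0.05,10.5],0]])

```text
time: 16.8
tcp_pos: [513.8, 182.3, 79.3]
orientation: [[0.968, 0.253, 0.002], [0.253, -0.968, 0.001], [0.002, -0.001, -1.0]]
ft_force: [0.1, -0.9, -1.0]
grip_width: 63.7
finger_force: 25.6
```

Run:
```python
from h import *
plan((455.5+57.1+0,167.2+14.8,71,14.6))
snap('side','s2')
plan()
a=cv2.imread('pics/s2.png')
cv2.imwrite('pics/s2c.png',cv2.resize(a[190:330,200:380],None,fx=4,fy=4,interpolation=2))
```

```text
t 16.8 tcp [513.77 182.28  79.26] yaw 14.64 q [ 36.59  23.71 -22.24   0.03 -43.92  68.03] F [ 0.12 -0.86 -0.99] w 63.7
shift [-0.12 -0.    0.83] turn 0.04
t 16.85 tcp [513.78 182.28  79.41] yaw 14.63 q [ 36.59  23.69 -22.24   0.02 -43.91  68.03] F [-0.24 -0.21 -1.39] w 63.9
```

View pics/s2c.png

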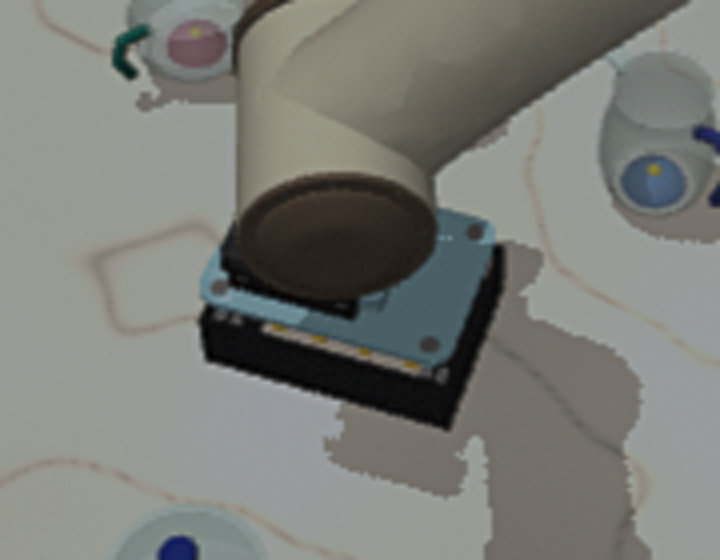

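The side crop shows the cover aligned just above the plinth and clear of the glassware. I'll lower it.

Emit:
play_rows(series=[[[-0.05,0,0.3],0],[[-0.05,0,0.5],0],[[-0.05,0,0.7],0],[[-0.05,0,0.85],0],[[-0.05,0,0.85],0],[[-0.05,0,0.85],0]])

```text
time: 17.35
tcp_pos: [512.2, 181.4, 70.1]
orientation: [[0.968, 0.252, -0.001], [0.252, -0.968, -0.0], [-0.001, 0.0, -1.0]]
ft_force: [-2.3, -0.7, 4.1]
grip_width: 63.9
finger_force: 26.5
```

Run:
```python
from h import *
plan(); snap('side'); plan()
```

```text
t 17.35 tcp [512.16 181.42  70.06] yaw 14.59 q [ 36.61  24.37 -22.86  -0.   -42.81  67.99] F [-2.33 -0.66  4.11] w 63.9
t 17.4 tcp [512.16 181.43  70.04] yaw 14.6 q [ 36.61  24.37 -22.86  -0.01 -42.81  67.99] F [-2.35 -1.48  4.63] w 63.8
```

Emit:
play_rows(series=[[[0,0,0],0],[[0,0,0],0],[[0,0,0],0],[[0,0,0],0]], fingers=1)

```text
time: 17.73
tcp_pos: [513.4, 182.1, 70.0]
orientation: [[0.968, 0.253, 0.002], [0.253, -0.968, 0.001], [0.002, -0.0, -1.0]]
ft_force: [-0.5, 0.8, 2.8]
grip_width: 81.9
finger_force: 1.8
```

Emit:
play_rows(series=[[[0,0,-1],0],[[0,0,-2.5],0],[[0,0,-4.5],0],[[-4,0,-7],0],[[-7,0,-10],0],[[-10,0,-13],0],[[-10,0,-13],0],[[-10,0,-13],0],[[-10,0,-13],0]], fingers=1)

```text
time: 18.48
tcp_pos: [415.8, 156.6, 199.9]
orientation: [[0.968, 0.253, 0.001], [0.253, -0.968, 0.001], [0.001, -0.001, -1.0]]
ft_force: [0.1, 0.2, -1.3]
grip_width: 86.9
finger_force: 0.0
```

```bash
cat > chk.py <<'E'
from look import *
plan()
cal=look(['dimmer','press_a','notch'],None or 'w6',dict(dimmer=60,press_a=59,notch=59))
s=robot.read_state()
for r in eyes.place_of('wrist','press_a')[:4]:
    print((s['orientation'].T@(at_z('wrist',r['pixel'],59,cal)-s['tcp_pos'])).round(1))
a=cv2.imread('pics/w6.png');cv2.imwrite('pics/w6c.png',cv2.resize(a[0:220,180:460],None,fx=2.7,fy=2.7,interpolation=2))
E
python3 chk.py
```

```text
t 18.48 tcp [415.79 156.61 199.95] yaw 14.63 q [ 41.71   5.96 -26.6   -0.02 -57.35  62.93] F [ 0.06  0.25 -1.29] w 86.9
press_a 0.79 [272.7 152.4] [437.79 208.75  59.  ]
press_a 0.69 [363.2 151.9] [459.92 125.75  59.  ]
[ 34.7 -45.4 139. ]
[ 35.3  40.5 139.1]
```

View pics/w6c.png

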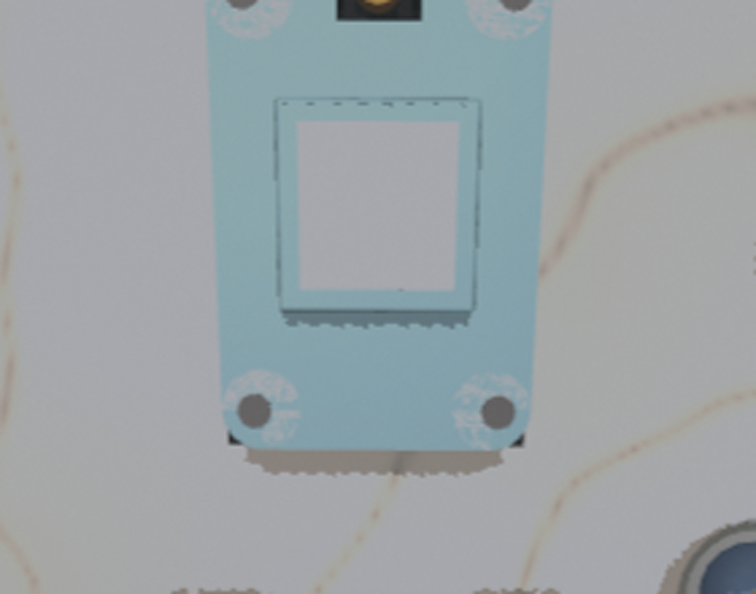

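The cover is laid on squarely with the knob in its notch (crop (378,0)). The marks show at (254,411) and (498,412). Now I'll press corner d.

Emit:
play_rows(series=[[[3.4,-4.4,3],0],[[3.4,-4.4,6],0],[[3.4,-4.4,9],0],[[3.4,-4.4,11.4],0],[[3.4,-4.4,11.4],0],[[3.4,-4.4,12.2],0],[[3.4,-4.4,12.8],0],[[3.4,-4.4,13.1],0],[[3.4,-4.4,13.4],0],[[3.4,-4.4,13.5],0]], fingers=-1)

```text
time: 19.57
tcp_pos: [438.5, 207.1, 66.4]
orientation: [[0.968, 0.253, 0.002], [0.253, -0.968, 0.0], [0.002, 0.0, -1.0]]
ft_force: [-0.2, -1.2, 1.0]
grip_width: 28.5
finger_force: 0.7
```

Emit:
play_rows(series=[[[0,0,0.1],0],[[0,0,0.2],0],[[0,0,0.2],0]])

```text
time: 19.82
tcp_pos: [438.0, 207.8, 63.3]
orientation: [[0.968, 0.253, 0.001], [0.253, -0.968, 0.001], [0.001, -0.0, -1.0]]
ft_force: [-0.1, -0.9, 2.1]
grip_width: 8.2
finger_force: 0.9
```

Emit:
play_rows(series=[[[0,0,0.1],0],[[0,0,0.2],0],[[0,0,0.2],0]])

```text
time: 20.07
tcp_pos: [438.4, 206.6, 62.5]
orientation: [[0.967, 0.254, 0.001], [0.254, -0.967, -0.002], [0.001, 0.002, -1.0]]
ft_force: [0.7, -7.3, 12.7]
grip_width: 1.0
finger_force: 6.5
```

Emit:
play_rows(series=[[[0,0,0.1],0],[[0,0,0.15],0],[[0,0,0.2],0],[[0,0,0.2],0]])

```text
time: 20.4
tcp_pos: [438.6, 206.4, 62.1]
orientation: [[0.967, 0.254, 0.002], [0.254, -0.967, -0.002], [0.001, 0.003, -1.0]]
ft_force: [-2.0, -9.4, 25.8]
grip_width: 0.7
finger_force: 12.8
```

Run:
```python
from h import *
plan()
snap('side','s3')
for r in eyes.place_of('side','press_a')[:4]: print(round(r['confidence'],2),np.array(r['pixel']))
c=np.array([513,182]);a=np.radians(14.6);R=np.array([[np.cos(a),-np.sin(a)],[np.sin(a),np.cos(a)]])
for n,v in zip('abcd',[[66,43],[66,-43],[-66,-43],[-66,43]]): w=R@v+c;print(n,[proj('side',[*w,z]) for z in (50,59)])
```

```text
t 20.4 tcp [438.57 206.44  62.14] yaw 14.74 q [ 44.56  20.47 -31.6    0.27 -37.95  59.96] F [-2.05 -9.37 25.84] w 0.7
0.9 [254.1 267.6]
0.57 [269.1 237.3]
a [array([256.09, 266.31]), array([255.75, 264.12])]
b [array([269.37, 239.47]), array([269.12, 237.25])]
c [array([319.19, 252.51]), array([319.2, 250.3])]
d [array([308.04, 280.65]), array([307.99, 278.5 ])]
```

Emit:
play_rows(series=[[[0,0,-1.5],0],[[0,0,-3],0],[[4,0,-3],0],[[8,0,-3],0],[[12,0,-3],0],[[13.2,0,-3],0],[[13.2,0,-3],0],[[13.2,0,-2.2],0],[[13.2,0,-1.6],0],[[13.2,0,-1.2],0]])

```text
time: 21.33
tcp_pos: [563.7, 240.1, 69.7]
orientation: [[0.967, 0.253, -0.002], [0.253, -0.967, -0.002], [-0.002, 0.001, -1.0]]
ft_force: [-1.6, -3.6, 11.7]
grip_width: 0.0
finger_force: 5.6
```

Emit:
play_rows(series=[[[0,0,0.2],0],[[0,0,0.4],0],[[0,0,0.6],0],[[0,0,0.8],0],[[0,0,0.8],0]])

```text
time: 21.75
tcp_pos: [564.4, 240.7, 62.8]
orientation: [[0.967, 0.253, -0.001], [0.253, -0.967, -0.001], [-0.001, 0.0, -1.0]]
ft_force: [-1.8, -0.4, 4.4]
grip_width: 0.3
finger_force: 1.6
```

Emit:
play_rows(series=[[[0,0,0.1],0],[[0,0,0.2],0],[[0,0,0.3],0],[[0,0,0.3],0]])

```text
time: 22.08
tcp_pos: [564.5, 240.8, 62.5]
orientation: [[0.967, 0.254, -0.0], [0.254, -0.967, -0.001], [-0.001, 0.001, -1.0]]
ft_force: [-6.7, -0.8, 17.2]
grip_width: 0.7
finger_force: 8.4
```

Emit:
play_rows(series=[[[0,0,-1.5],0],[[0,0,-3],0],[[0,4,-3.2],0],[[0,8,-3.2],0],[[0,8.6,-3.2],0],[[0,8.6,-3],0],[[0,8.6,-2.4],0],[[0,8.6,-1.8],0],[[0,8.6,-1.4],0],[[0,8.6,-1],0]])

```text
time: 22.92
tcp_pos: [586.5, 158.5, 69.4]
orientation: [[0.967, 0.255, -0.001], [0.255, -0.967, -0.001], [-0.002, 0.001, -1.0]]
ft_force: [-5.3, -0.6, 14.5]
grip_width: 0.3
finger_force: 6.4
```

Emit:
play_rows(series=[[[0,0,0.2],0],[[0,0,0.4],0],[[0,0,0.6],0],[[0,0,0.8],0],[[0,0,0.8],0]])

```text
time: 23.33
tcp_pos: [586.9, 158.2, 62.0]
orientation: [[0.967, 0.254, 0.0], [0.254, -0.967, -0.001], [-0.0, 0.001, -1.0]]
ft_force: [-1.4, -0.8, 5.2]
grip_width: 0.7
finger_force: 2.7
```

Emit:
play_rows(series=[[[0,0,0.1],0],[[0,0,0.2],0],[[0,0,0.2],0]])

```text
time: 23.58
tcp_pos: [587.0, 158.2, 61.8]
orientation: [[0.967, 0.254, 0.001], [0.254, -0.967, -0.001], [0.0, 0.001, -1.0]]
ft_force: [-5.2, -1.3, 13.9]
grip_width: 0.2
finger_force: 7.0
```

Now corner c.

Emit:
play_rows(series=[[[0,0,-1.5],0],[[0,0,-3],0],[[-4,0,-3.2],0],[[-8,0,-3.2],0],[[-12,0,-3.2],0],[[-13.2,0,-3.2],0],[[-13.2,0,-3],0],[[-13.2,0,-2.2],0],[[-13.2,0,-1.5],0],[[-13.2,0,-1],0]])

```text
time: 24.42
tcp_pos: [460.2, 124.9, 68.5]
orientation: [[0.968, 0.253, -0.0], [0.253, -0.968, -0.0], [-0.0, 0.0, -1.0]]
ft_force: [-1.3, -1.8, 8.9]
grip_width: 0.6
finger_force: 4.2
```

Emit:
play_rows(series=[[[0,0,0.2],0],[[0,0,0.4],0],[[0,0,0.6],0],[[0,0,0.8],0],[[0,0,0.8],0]])

```text
time: 24.83
tcp_pos: [459.5, 124.4, 61.5]
orientation: [[0.968, 0.252, 0.0], [0.252, -0.968, -0.0], [0.0, 0.0, -1.0]]
ft_force: [-0.2, -0.3, -0.4]
grip_width: 0.1
finger_force: 0.0
```

Emit:
play_rows(series=[[[0,0,0.1],0],[[0,0,0.2],0],[[0,0,0.2],0]])

```text
time: 25.08
tcp_pos: [459.6, 124.5, 61.3]
orientation: [[0.967, 0.253, 0.001], [0.253, -0.967, -0.0], [0.001, 0.0, -1.0]]
ft_force: [-3.6, 0.5, 13.3]
grip_width: 0.6
finger_force: 6.9
```

All four corners have been pressed. A second round will check that each one holds at the home height.

Emit:
play_rows(series=[[[0,0,-1.5],0],[[0,-4,-3],0],[[0,-8,-3],0],[[0,-8.6,-3],0],[[0,-8.6,-2],0],[[0,-8.6,-1],0],[[0,-8.6,-0.5],0],[[0,-8.6,-0.2],0],[[0,-8.6,0],0],[[0,-8.6,0],0]])

```text
time: 25.92
tcp_pos: [437.0, 207.2, 61.3]
orientation: [[0.968, 0.253, -0.001], [0.253, -0.968, -0.001], [-0.001, 0.001, -1.0]]
ft_force: [-8.2, -0.5, 15.8]
grip_width: 0.7
finger_force: 7.8
```

Emit:
play_rows(series=[[[0,0,0.1],0],[[0,0,0.1],0]])

```text
time: 26.08
tcp_pos: [437.1, 207.1, 61.3]
orientation: [[0.968, 0.253, -0.001], [0.253, -0.968, -0.001], [-0.001, 0.001, -1.0]]
ft_force: [-9.4, -0.6, 22.8]
grip_width: 0.4
finger_force: 11.1
```

Emit:
play_rows(series=[[[0,0,-3],0],[[4,0,-3],0],[[8,0,-3],0],[[12,0,-3],0],[[13.2,0,-3],0],[[13.2,0,-2],0],[[13.2,0,-1],0],[[13.2,0,-0.5],0],[[13.2,0,-0.1],0],[[13.2,0,-0.1],0]])

```text
time: 26.92
tcp_pos: [563.1, 239.5, 61.4]
orientation: [[0.967, 0.254, -0.003], [0.254, -0.967, -0.003], [-0.003, 0.003, -1.0]]
ft_force: [-5.7, -3.4, 12.5]
grip_width: 0.3
finger_force: 6.4
```

Emit:
play_rows(series=[[[0,0,0.1],0],[[0,0,0.1],0]])

```text
time: 27.08
tcp_pos: [563.1, 239.5, 61.3]
orientation: [[0.967, 0.254, -0.002], [0.254, -0.967, -0.003], [-0.003, 0.002, -1.0]]
ft_force: [-6.5, -2.7, 16.9]
grip_width: 0.6
finger_force: 8.2
```

Emit:
play_rows(series=[[[0,0,-3],0],[[0,4,-3],0],[[0,8,-3],0],[[0,8.6,-3],0],[[0,8.6,-2],0],[[0,8.6,-1],0],[[0,8.6,-0.5],0],[[0,8.6,-0.1],0],[[0,8.6,-0.1],0],[[0,8.6,0],0]])

```text
time: 27.92
tcp_pos: [585.2, 157.8, 61.2]
orientation: [[0.967, 0.256, -0.003], [0.256, -0.967, -0.004], [-0.004, 0.003, -1.0]]
ft_force: [-10.4, -2.1, 26.4]
grip_width: 0.7
finger_force: 13.3
```

All corners stop hard at TCP z of about 61.3, which is the home height. I'll back off and check.

Emit:
play_rows(series=[[[0,0,-4],0],[[0,0,-8],0],[[-4,-1,-12],0],[[-8,-2,-15],0],[[-12,-4.3,-16],0],[[-16,-4.3,-17],0],[[-19,-4.3,-18],0],[[-19,-4.3,-18],0],[[-19,-4.3,-18],0],[[-19,-4.3,-18],0]])

```text
time: 28.75
tcp_pos: [391.6, 152.2, 238.6]
orientation: [[0.967, 0.255, 0.001], [0.255, -0.967, 0.001], [0.001, -0.001, -1.0]]
ft_force: [-0.2, 0.2, -0.2]
grip_width: 0.4
finger_force: 0.0
```

Run:
```python
from look import *
plan();snap('side','s4');snap('wrist','w7');cal=eyes.calibration('wrist')
c=np.array([513,182]);a=np.radians(14.6);R=np.array([[np.cos(a),-np.sin(a)],[np.sin(a),np.cos(a)]])
for cam in('side','wrist'):
    for r in eyes.place_of(cam,'press_a')[:5]: print(cam,round(r['confidence'],2),np.array(r['pixel']))
    for n,v in zip('abcd',[[66,43],[66,-43],[-66,-43],[-66,43]]): w=R@v+c;print(n,proj(cam,[*w,50]),proj(cam,[*w,59]))
for n in ('jug','cup_stack','gaiwan','teapot','tray','pry_tool'): print(n,[np.array(r['pixel']) for r in eyes.place_of('side',n)[:1]])
s=cv2.imread('pics/s4.png');w=cv2.imread('pics/w7.png')
cv2.imwrite('pics/fin.png',np.vstack([cv2.resize(s[120:320,200:460],(780,600))[:330+270][::1]])[:600])
```

```text
t 28.75 tcp [391.59 152.24 238.64] yaw 14.79 q [ 43.6    1.24 -25.72   0.   -62.96  61.19] F [-0.23  0.17 -0.16] w 0.4
side 0.8 [268.4 239.4]
side 0.77 [252.5 264.2]
side 0.68 [307.9 281.3]
side 0.61 [323.9 249. ]
a [256.09 266.31] [255.75 264.12]
b [269.37 239.47] [269.12 237.25]
c [319.19 252.51] [319.2 250.3]
d [308.04 280.65] [307.99 278.5 ]
wrist 0.85 [279.1 123.4]
wrist 0.58 [361.1 126.4]
a [276.7  -14.31] [275.44 -18.21]
b [365.33 -14.21] [366.74 -18.11]
c [360.58 125.25] [361.72 125.52]
d [280.94 125.22] [279.93 125.5 ]
jug [array([365.3, 237.4])]
cup_stack [array([307. , 217.1])]
gaiwan []
teapot []
tray [array([386.6, 140.3])]
pry_tool []
```

View pics/fin.png

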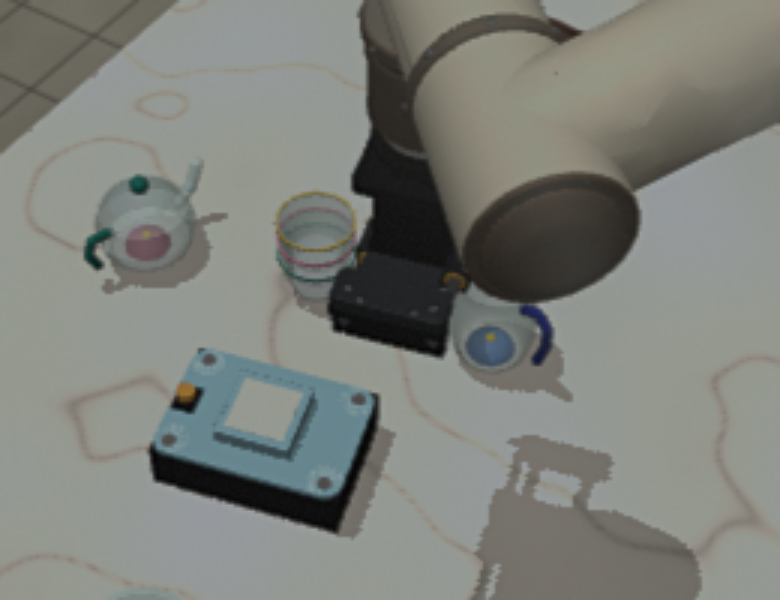

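The side crop shows the cover flush with the knob in its notch. Its marks are at (169,440), (209,359), (358,400) and (323,483), which match the home height of 50 mm within a pixel. The jug, cups and teapot are undisturbed. Handing in.

```bash
python3 -c "
from plant import robot
print(robot.close_job())"
```

```text
the job is handed in; nothing more can be done
None
```

The job is handed in: the pry tool lies flat in the tray, and the cover is on with its notch at the knob and all four corners home. The jug, cups and teapot are undisturbed; the gaiwan was out of the final close-up, and nothing was moved near it.

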